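# Index a wheel hub to the next stud and hold it

### The arm

A 6-joint arm with a two-finger parallel gripper is mounted at the origin on the work surface. World frame = base frame: x ahead of the robot, y to its left, z up, the work surface at z = 0. Lengths are in m, angles in rad, forces in N, time in s.
With the tool pointing down it reaches from about 0.25 to 0.775 m from the base axis. Payload 8.9 kg.
Tool frame: the origin (TCP) lies at the very end of the fingers, on their centre line; the grasp point (between the pads) lies 19 mm behind it; x points along the fingers, y is the direction in which the jaws open and shut, and the axes are right-handed (so a half turn about x gives the same grasp; the last joint's range is limited). The gripper opens to 85 mm and grips with 20 to 120 N. Pads are 22 mm wide; open, the fingers measure 114 mm over their backs; the gripper's body (76 mm by 85 mm) begins 54 mm behind the grasp point. The pads swing forward as they close: fully open they stand 13 mm farther back than shut.
Start: joints at [-1.4, 0.291, -0.153, 1.127, 0, 1.431], TCP at [0.16, -0.5, 0.231] pointing down, gripper open.
Joint ranges: [-2.52, 2.52], [-0.91, 1.74], [-1.3, 1.37], [-1.96, 2.02], [-1.52, 1.47], [-3.14, 3.14]. Speed limits (rad/s): [2.22, 2.22, 2.79, 3.14, 3.14, 3.14].

### API

Orientations are given as a unit quaternion [w, x, y, z].
In Python, from rig import manip, eyes, finder gives the robot as it stands.
- The arm moves only by the tool carry_out, never from a script. Its arguments are lists of equal length, an entry for each row: "linear": the shift along the tool's x, y, z in mm, a list of three; "rot": the turn, a rotation vector about the tool's x, y, z in rad, a list of three; "grip": the finger opening in mm, from 0 to 85.4. A call has 1 to 10 rows; each row is the pose to reach, as a shift and turn from the pose commanded when the call began, along the tool's axes at that moment; what a row does not reach only later rows make up. A row lasts 1/8 s, in which the tool goes at most 62.5 mm and 10.7 degrees, less where a joint would pass 70% of its speed; a pose out of reach is approached as far as the arm can. A call with a gripper value outside its range is refused whole. The fingers move at their own pace and stop on an object; "grip_force" is the grip in N (left out, the last holds). Time passes only in rows, so rows that repeat a pose let the fingers close. It gives the time, the measured TCP pose, the force and the opening at its end, in the units of the state.
- manip.get_state(): the state, without advancing time (a new reading comes with each control period).
- eyes.camera(name): name is "scene" or "side" or "wrist"; returns a dict with "color" (480x640x3 uint8, red, green, blue), "depth" (480x640 float32, m along the optical axis (not along the pixel's ray), 0 where there is no reading), "fx", "fy", "cx", "cy" (pixels), "k1" (the pictures are not rectified: a ray, as slopes to the right and down, at radius r is drawn at 1 + k1 r^2 times it, then the intrinsics apply), "extrinsics" (4x4, takes a point from world to camera coordinates). Camera axes: x right, y up, looking along -z (the intrinsics and any distortion apply to the point x, -y, -z); pixel columns grow to the right and rows downward; lengths in m; the calibration is good to about 2 mm. A picture is of the moment at which its call begins.
- manip.sign_off(): hands the job in, once; it reports no verdict.
Trained networks look in the newest picture that a camera, given by its name, has taken for a name from the list of things; names that differ only in an ending like _2 or _b are one class to them, and where a whole thing is asked for, a point or a joint stands for the part that bears it (a point fixed in the world has none). Each returns a list of dicts, best first, with "score" (0 to 1); they miss things now and then, are a little off and sometimes report something else, mostly with a low value. They report only what shows in the picture. A call takes as long as a camera call.
- finder.spot_in(query, camera): "extent" ([left, top, right, bottom] as shares, 0 to 1, of the picture: columns of its width, rows of its height, round what is visible of it).
- finder.pinpoint(query, camera): "position" ([column, row] as shares, 0 to 1, of the picture: columns of its width, rows of its height: a listed point, or the origin of a listed thing).
The state is a dict: "time_s": time; "qpos": joint angles; "qvel": joint speeds; "effort": joint torques, N m; "eef_pos": TCP position; "orientation": TCP orientation; "ft_force": force on the tool from outside, world axes, zero at the start; "moment": the same for the moment, N m; "opening": finger opening in m.
Only numpy, scipy, OpenCV 4.12 (cv2) and the standard library are available. Lean on these libraries where they do the work, as an engineer would, in place of code of your own. Each camera call takes 0.05 s, during which the arm holds its last target.

### The job

Bring the next stud of the wheel hub under the guide bush: first press the sprung release lever beside the indexing knob down until its detent holds it, and only then turn the knob clockwise (seen from above) from home, counting three clicks, without running on to the fourth. Finish while still gripping the knob at the third stop, because the return spring would pull it back; leave the lever latched and the other things on the bench where they are.

Things in the scene. Friction and masses are not known exactly. Their poses are not given: they have to be found in the camera images.
- indexer: hub indexer bolted to the bench: steel plate 380 x 330 x 12, a grey gear housing with the knob's column at its robot-side end and a five-stud wheel hub (124 dia, stud tips 95 above the bench) 140 beyond. Origin: on the bench, straight below the knob's axis; x runs from knob to hub, z up. A bracket 162 high with a guide bush stands behind the hub, 245 beyond the knob's axis. Place and yaw differ
- index_knob (a joint): knob angle in rad, growing clockwise seen from above; 0 = home, on its end stop. Detents every 24 degrees: stops at 0.419, 0.838, 1.257 (third), 1.676; limit 2.3. Detent torque swings +-0.12 N m (zero at a stop, helping before it, resisting after); a return spring adds 0.05 N m at home growing to 0.16 at the third stop, where it beats the detent: let go there, the knob runs back. Most torque 0.28
- knob_grip (a point): on the knob's vertical axis, mid grip bar, 135 above the bench. Knob: black upright bar 52 long (point x), 16 thick (point y), foot 111 and top 153 above the bench, on a disc 56 dia (top 111 above the bench), over a fixed dial 100 dia (top 102 above the bench) with 15 dark dots, one per stop. The point turns with the knob, z up. At home its x is 0.63 rad anticlockwise from the indexer's x
- knob_beak (a point): tip of the small pointer at the foot of the knob's bar, on the -x side of knob_grip, 41 from the axis and 109 above the bench; at home it points at a dark tab on the dial's edge
- lever_block: grey block with two cheeks that carries the release lever, 60 x 50 and 76 high, fixed on the indexer's plate about 130 to the left or right of the knob and 70 farther out. Origin: centre of its underside, 12 above the bench. The lever's hinge lies 62 above it, along the block's y; the lever reaches along the block's -x, roughly towards the robot
- release_lever (a joint): lever angle in rad: 0 = up (arm 0.4 rad above level), grows as the pad is pressed down, 0.5 = fully down on its end stop. Sprung up: the push at the pad rises to about 9 N, then fades; past about 0.37 its over-centre detent takes over, carries it to 0.5 and holds it there (about 2.5 N at the pad would lift it out); short of that it springs back up
- lever_pad (a point): centre of the top face of the flat rubber pad at the lever's free end; pad 44 (along the arm) x 32 x 10, 95 from the hinge. 118 above the bench when up, 72 when latched; on the way down it moves on an arc about the hinge, up to 12 outwards along the block's -x. Its axes are the block's when the lever is up
- stud_tray: grey plastic tray of studs, 75 x 55 x 22, fixed on the indexer's plate on the other side of the knob from the lever. Origin: centre of its underside
- socket: loose bystander standing on the indexer's plate: a steel socket, 28 dia x 36 high; origin under its centre
- wheel_nut: loose bystander on the indexer's plate: a steel wheel nut, 27 dia x 19 high; origin under its centre
- ratchet: loose bystander: a ratchet handle lying on the bench, 220 long, 42 high at its head; origin on the bench under its middle
- mallet: loose bystander: a rubber mallet lying on the bench, 330 long, head 110 wide and 68 high; origin on the bench under the handle
- spanner: loose bystander: an open-ended spanner, 200 long, 8 thick, flat on the bench; origin under its middle
- ball_joint: loose bystander: a ball joint standing on the bench, 60 dia, 80 high; origin under its centre
- u_bolt: loose bystander: a U-bolt flat on the bench, 110 x 82, 12 thick; origin on the bench inside the U

How it is judged:
On the way, in this order (a step that is already met when the one before it is completed fails the run):
1. the release lever is pressed down into its detent (value of joint release_lever above 0.44 rad), for 0.2 s.
2. the gripped knob stands at its third stop, the lever still latched (value of joint index_knob between 1.147 and 1.367 rad and value of joint release_lever above 0.44 rad and contact force between the fingers and index_knob above 2 N), for 0.3 s.
At the end, for the whole second after the job is handed in: The knob stands at its third stop (1.257 rad, within 0.11 rad), at rest and gripped by the fingers (over 2 N), the release lever is latched down (over 0.44 rad), and no loose bystander has moved more than 40 mm (all of step 2 and velocity of joint index_knob between -0.1 and 0.1 rad/s and distance of each of socket, wheel_nut, ratchet, mallet, spanner, ball_joint, u_bolt from where it was at the start of the episode below 0.04 m); the arm keeps its last pose, push and grip.
It fails at once if the knob is turned (past 0.2 rad) before the release lever is down (value of joint index_knob above 0.2 rad and value of joint release_lever below 0.37 rad).
It fails at once if the knob runs on to the fourth stop (past 1.55 rad) (value of joint index_knob above 1.55 rad).
It fails at once if a loose bystander is shifted by more than 40 mm (distance of any of socket, wheel_nut, ratchet, mallet, spanner, ball_joint, u_bolt from where it was at the start of the episode above 0.04 m).
It also fails if it takes over 45 s, if anything falls off the work surface, if the arm or the gripper's body presses on something with over 40 N, if the wrist force passes 120 N, or if a joint passes its speed limit or range.

## Working session

There is one attempt and no reset: what is moved stays moved. The work goes in short steps, Python scripts to look and compute and a tool call to move; the robot and the scene stay as the last step left them, time stands still between calls to the robot, and variables do not carry over. Pictures are saved under pics/ and viewed, and the job is handed in when it is done.

Besides the shell and the picture viewer there is one more tool, called by a JSON object that holds its "method" and its "body", one argument or row to a line. carry_out: Moves the arm, as the interface text tells. Its arguments: {"type":"object","properties":{"linear":{"type":"array","items":{"type":"array","items":{"type":"number"}}},"rot":{"type":"array","items":{"type":"array","items":{"type":"number"}}},"grip":{"type":"array","items":{"type":"number"}},"grip_force":{"type":"number"}},"required":["linear","rot","grip"]}

```bash
ls; mkdir -p pics; cat > h.py <<'E'
import numpy as np, cv2
from rig import manip, eyes, finder
def ray(c,u,v):
    K=np.array([[c['fx'],0,c['cx']],[0,c['fy'],c['cy']],[0,0,1.]])
    x,y=(u-c['cx'])/c['fx'],(v-c['cy'])/c['fy']
    rd=np.hypot(x,y); r=rd
    for _ in range(30): r=rd/(1+c['k1']*r*r)
    s=r/rd if rd>0 else 1
    return np.array([x*s,-y*s,-1.])
def onplane(c,u,v,z):
    E=np.array(c['extrinsics']);R=E[:3,:3];t=E[:3,3]
    o=-R.T@t; d=R.T@ray(c,u,v)
    return o+d*(z-o[2])/d[2]
def deproj(c,u,v):
    E=np.array(c['extrinsics']);R=E[:3,:3];t=E[:3,3]
    d=c['depth'][int(round(v)),int(round(u))]
    return R.T@(ray(c,u,v)*d-t)
def proj(c,p):
    E=np.array(c['extrinsics']);q=E[:3,:3]@p+E[:3,3]
    x,y=q[0]/-q[2],-q[1]/-q[2]; f=1+c['k1']*(x*x+y*y)
    return np.array([c['fx']*x*f+c['cx'],c['fy']*y*f+c['cy']])
def save(c,name): cv2.imwrite('pics/'+name,c['color'][:,:,::-1])
E
python3 - <<'E'
from h import *
print(manip.get_state())
H={'knob_grip':.135,'knob_beak':.109,'lever_pad':.118,'lever_block':.012,'indexer':0,'stud_tray':.012,'socket':.012,'wheel_nut':.012,'ratchet':0,'mallet':0,'spanner':0,'ball_joint':0,'u_bolt':0}
for n in ['scene','side','wrist']:
    c=eyes.camera(n); save(c,n+'0.png')
    E=np.array(c['extrinsics']); print(n,'cam at',(-E[:3,:3].T@E[:3,3]).round(3),c['fx'],c['k1'])
    for q,z in H.items():
        for d in finder.pinpoint(q,n)[:1]:
            u,v=d['position'][0]*640,d['position'][1]*480
            print(q,round(d['score'],2),round(u),round(v),onplane(c,u,v,z).round(4))
E
```

```text
pics
{'time_s': 0.0, 'qpos': array([-1.40030112e+00,  2.91290031e-01, -1.54116427e-01,  1.12670735e+00,
       -6.24067544e-06,  1.43148079e+00]), 'qvel': array([-0.00024064,  0.00069079,  0.0003788 , -0.00085507,  0.00122346,
       -0.00091991]), 'effort': array([-3.41906671e-03, -5.37135172e+01,  3.31375587e+01,  1.56164286e-02,
       -3.57048366e-04, -1.52825601e-05]), 'eef_pos': array([ 0.15998009, -0.49957173,  0.23073094]), 'orientation': array([-0.10863137, -0.69863036, -0.10956279,  0.6986493 ]), 'ft_force': array([ 0.18969281, -0.41231242,  0.33263928]), 'moment': array([-0.05140349, -0.01909791, -0.00768806]), 'opening': 0.0856717740933297}
scene cam at [1.31  0.456 1.33 ] 565.3793914919489 -0.07529753592904011
knob_grip 0.7 324 250 [0.5528 0.0484 0.135 ]
knob_beak 0.62 323 246 [0.5235 0.0323 0.109 ]
lever_pad 0.9 287 225 [ 0.5134 -0.0858  0.118 ]
lever_block 0.89 270 268 [ 0.5977 -0.1     0.012 ]
indexer 0.64 319 274 [0.5475 0.0311 0.    ]
stud_tray 0.64 339 319 [0.6567 0.1461 0.012 ]
socket 0.52 358 271 [0.4963 0.1244 0.012 ]
wheel_nut 0.51 337 249 [0.4537 0.0375 0.012 
[... 269 characters left out ...]
09897 -0.008552781504433936
knob_grip 0.61 295 236 [0.5564 0.0451 0.135 ]
knob_beak 0.62 309 244 [0.5147 0.0363 0.109 ]
lever_pad 0.66 317 221 [ 0.5176 -0.0937  0.118 ]
lever_block 0.16 330 272 [0.4526 0.0281 0.012 ]
indexer 0.58 295 277 [0.5562 0.0551 0.    ]
stud_tray 0.64 252 290 [0.655  0.1618 0.012 ]
socket 0.5 315 292 [0.4775 0.1304 0.012 ]
wheel_nut 0.56 330 271 [0.4552 0.0237 0.012 ]
ratchet 0.84 284 426 [0.4525 0.5603 0.    ]
mallet 0.6 353 201 [ 0.4531 -0.5115  0.    ]
spanner 0.65 373 367 [ 0.2927  0.3687 -0.    ]
ball_joint 0.69 378 221 [ 0.3396 -0.3577  0.    ]
u_bolt 0.64 203 366 [0.6785 0.4453 0.    ]
wrist cam at [ 0.24  -0.474  0.374] 339.87788959390093 -0.001873060057562406
```

View pics/scene0.png

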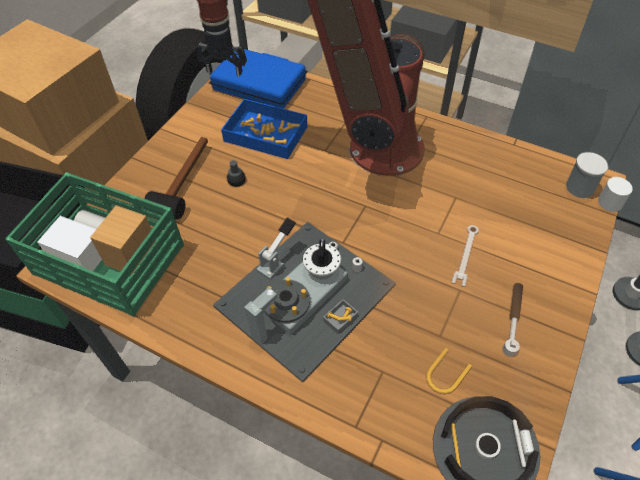

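View pics/side0.png

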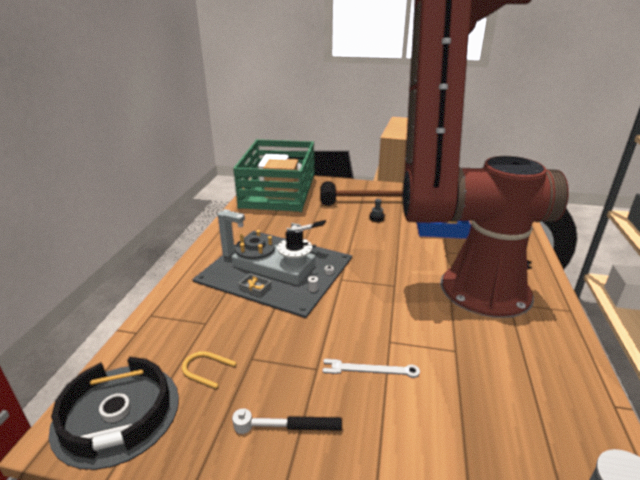

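```bash
cat >> h.py <<'E'
from scipy.spatial.transform import Rotation as Ro
def Rst(s=None):
    s=s or manip.get_state(); q=s['orientation']; return Ro.from_quat([q[1],q[2],q[3],q[0]]).as_matrix()
def toolR(yaw):  # x down, y (jaw) at world yaw
    x=np.array([0,0,-1.]); y=np.array([np.cos(yaw),np.sin(yaw),0]); return np.c_[x,y,np.cross(x,y)]
def delta(p,R):
    s=manip.get_state(); R0=Rst(s)
    return (R0.T@(np.array(p)-s['eef_pos'])*1000).round(1), Ro.from_matrix(R0.T@R).as_rotvec().round(3)
E
python3 - <<'E'
from h import *
R=Rst(); print(R.round(3)); y=R[:,1]; print(np.arctan2(y[1],y[0]))
c=eyes.camera('wrist');E=np.array(c['extrinsics']);print((R.T@((-E[:3,:3].T@E[:3,3])-manip.get_state()['eef_pos'])).round(3), (R.T@E[:3,:3].T).round(2))
for yw in [0,-1.57,1.57,-1.2,-1.88]: print(yw,delta([.42,-.02,.38],toolR(yw)))
c=eyes.camera('scene'); im=c['color'][200:340,200:410,::-1]; cv2.imwrite('pics/z.png',cv2.resize(im,None,fx=3.8,fy=3.8,interpolation=cv2.INTER_CUBIC))
for p in [(288,297),(307,365),(345,312)]: print(onplane(c,*p,.08))
E
```

```text
[[-0.     0.305 -0.952]
 [ 0.    -0.952 -0.305]
 [-1.    -0.     0.   ]]
-1.2610024545314578
[-0.143 -0.001 -0.084] [[ 0.    0.33 -0.94]
 [ 1.    0.    0.  ]
 [ 0.   -0.94 -0.33]]
0 (array([-148.7, -377.9, -393.9]), array([-1.261, -0.   , -0.   ]))
-1.57 (array([-148.7, -377.9, -393.9]), array([ 0.309, -0.   , -0.   ]))
1.57 (array([-148.7, -377.9, -393.9]), array([-2.831,  0.   , -0.   ]))
-1.2 (array([-148.7, -377.9, -393.9]), array([-0.061, -0.   , -0.   ]))
-1.88 (array([-148.7, -377.9, -393.9]), array([ 0.619, -0.   , -0.   ]))
[0.69140999 0.01663208 0.08      ]
[0.83458283 0.14931989 0.08      ]
[0.66450379 0.16641891 0.08      ]
```

View pics/z.png

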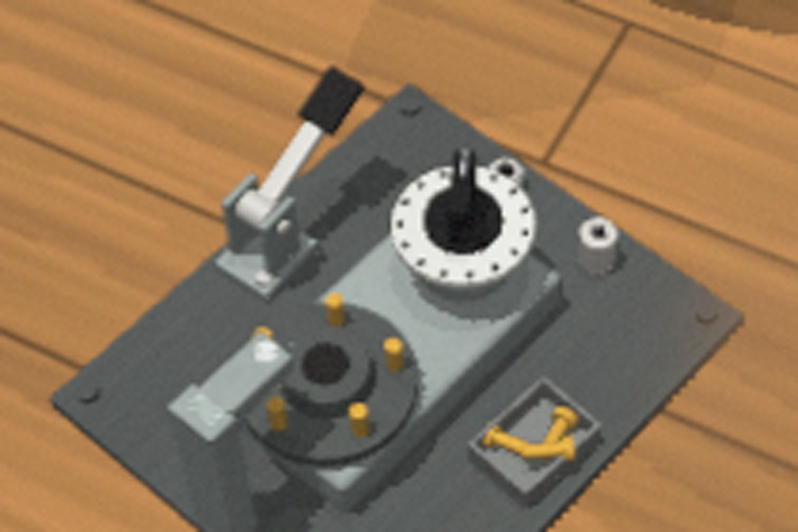

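{"method": "carry_out", "body": {
  "linear": [
    [-40,-25,-25],
    [-60,-70,-70],
    [-90,-110,-115],
    [-120,-150,-155],
    [-130,-190,-195],
    [-130,-230,-235],
    [-130,-270,-275],
    [-130,-310,-320],
    [-130,-340,-350],
    [-130,-355,-366]
  ],
  "rot": [
    [-0.18,0,0],
    [-0.36,0,0],
    [-0.54,0,0],
    [-0.72,0,0],
    [-0.9,0,0],
    [-1.08,0,0],
    [-1.26,0,0],
    [-1.44,0,0],
    [-1.62,0,0],
    [-1.8,0,0]
  ],
  "grip": [85,85,85,85,85,85,85,85,85,85]
}}

```text
time_s: 3.45
eef_pos: [0.401, -0.0483, 0.3614]
orientation: [0.617, 0.346, 0.616, -0.346]
ft_force: [0.4, -0.0, 0.3]
opening: 0.0854
```

```bash
python3 - <<'E'
from h import *
s=manip.get_state();print(s['time_s'],s['qpos'].round(3),s['eef_pos'].round(4),np.arctan2(*Rst(s)[[1,0],1]))
print(delta([.43,-.02,.36],toolR(1.7)))
E
```

```text
3.45 [-0.302  0.014 -0.147  1.409  0.     0.722] [ 0.401  -0.0483  0.3614] 0.547377350713975
(array([ 1.4, 39.5, -9.1]), array([-1.153,  0.   , -0.   ]))
```

{"method": "carry_out", "body": {
  "linear": [
    [0,10,0],
    [0,20,-5],
    [0,30,-9],
    [0,39,-9],
    [0,39,-9],
    [0,39,-9],
    [0,39,-9],
    [0,39,-9]
  ],
  "rot": [
    [-0.18,0,0],
    [-0.36,0,0],
    [-0.54,0,0],
    [-0.72,0,0],
    [-0.9,0,0],
    [-1.08,0,0],
    [-1.153,0,0],
    [-1.153,0,0]
  ],
  "grip": [85,85,85,85,85,85,85,85]
}}

```text
time_s: 4.45
eef_pos: [0.4292, -0.0226, 0.3613]
orientation: [0.706, -0.043, 0.706, 0.043]
ft_force: [-0.4, -0.0, 0.4]
opening: 0.0845
```

```bash
python3 - <<'E'
from h import *
s=manip.get_state();print(s['time_s'],s['qpos'].round(3),s['eef_pos'].round(4),np.arctan2(*Rst(s)[[1,0],1]))
c=eyes.camera('wrist'); save(c,'wrist1.png'); 
import pickle; pickle.dump(c,open('w1.pkl','wb'))
H={'knob_grip':.135,'knob_beak':.109,'lever_pad':.118,'lever_block':.012,'indexer':0,'socket':.012,'wheel_nut':.012}
for q,z in H.items():
        for d in finder.pinpoint(q,'wrist')[:1]:
            u,v=d['position'][0]*640,d['position'][1]*480
            print(q,round(d['score'],2),round(u),round(v),onplane(c,u,v,z).round(4))
E
```

```text
4.45 [-0.223  0.066 -0.093  1.412 -0.    -0.344] [ 0.4292 -0.0226  0.3613] 1.691395525137187
knob_grip 0.93 363 305 [0.5539 0.0481 0.135 ]
knob_beak 0.82 353 268 [0.5165 0.0319 0.109 ]
lever_pad 0.7 260 256 [ 0.5104 -0.0856  0.118 ]
lever_block 0.62 262 281 [ 0.5993 -0.0933  0.012 ]
indexer 0.91 351 262 [0.5552 0.0444 0.    ]
socket 0.96 409 230 [0.4861 0.123  0.012 ]
wheel_nut 0.54 345 205 [0.4596 0.021  0.012 ]
```

View pics/wrist1.png

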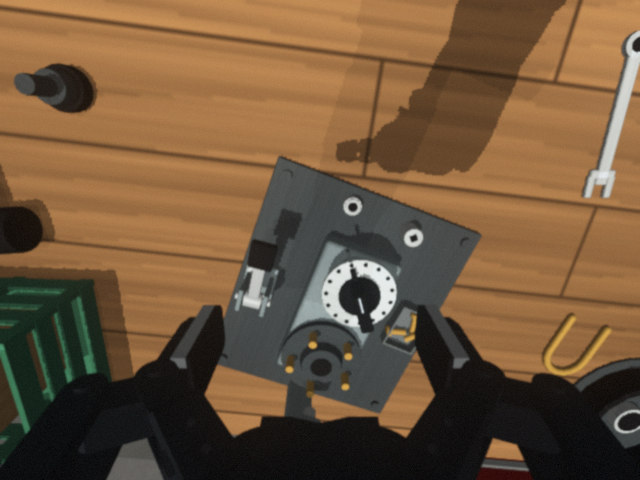

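```bash
python3 - <<'E'
from h import *
import pickle; c=pickle.load(open('w1.pkl','rb'))
for n,p in dict(pad=(263,254),pad2=(262,250),knob=(363,305),hub=(321,367)).items(): print(n,deproj(c,*p).round(4))
a=onplane(c,280,157,.012);b=onplane(c,222,365,.012);d=onplane(c,480,235,.012); print(a,b,d,np.arctan2(*(b-a)[[1,0]]),np.linalg.norm(b-a),np.arctan2(*(d-a)[[1,0]])-np.pi/2)
cv2.imwrite('pics/z1.png',cv2.resize(c['color'][180:420,200:460,::-1],None,fx=2.5,fy=2.5,interpolation=cv2.INTER_CUBIC))
print(delta([.507,-.087,.150],toolR(1.69)))
E
```

```text
pad [ 0.5062 -0.0813  0.1218]
pad2 [ 0.5002 -0.0826  0.124 ]
knob [0.5433 0.0436 0.1534]
hub [0.6911 0.0123 0.0894]
[ 0.40185716 -0.08125404  0.012     ] [ 0.77262671 -0.15341511  0.012     ] [0.48164574 0.23228986 0.012     ] -0.19222212557147297 0.37772646698271806 -0.24918449277699528
(array([211.3, -73.3,  69.4]), array([0.002, 0.   , 0.   ]))
```

View pics/z1.png

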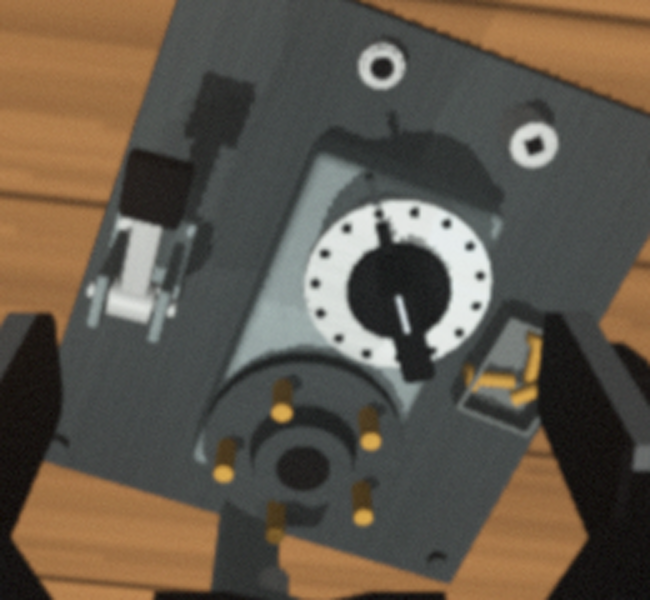

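{"method": "carry_out", "body": {
  "linear": [
    [20,-30,30],
    [50,-60,60],
    [90,-70,69],
    [130,-70,69],
    [170,-70,69],
    [200,-70,69],
    [211,-70,69],
    [211,-70,69],
    [211,-70,69]
  ],
  "rot": [
    [0,0,0],
    [0,0,0],
    [0,0,0],
    [0,0,0],
    [0,0,0],
    [0,0,0],
    [0,0,0],
    [0,0,0],
    [0,0,0]
  ],
  "grip": [0,0,0,0,0,0,0,0,0],
  "grip_force": 40
}}

```text
time_s: 5.98
eef_pos: [0.5071, -0.084, 0.1515]
orientation: [0.706, -0.043, 0.705, 0.043]
ft_force: [1.0, -0.1, 0.3]
opening: 0.0003
```

```bash
python3 - <<'E'
from h import *
s=manip.get_state();print(s['time_s'],s['eef_pos'].round(4),s['ft_force'],s['opening'])
c=eyes.camera('wrist'); save(c,'wrist2.png')
d=eyes.camera('scene')
print(proj(c,s['eef_pos']))
cv2.imwrite('pics/s2.png',cv2.resize(d['color'][180:320,220:400,::-1],None,fx=4,fy=4,interpolation=cv2.INTER_CUBIC))
E
```

```text
5.975 [ 0.5071 -0.084   0.1515] [ 0.97813864 -0.08450027  0.31966966] 0.00029352118243350947
[317.96578447 307.90822823]
```

View pics/wrist2.png

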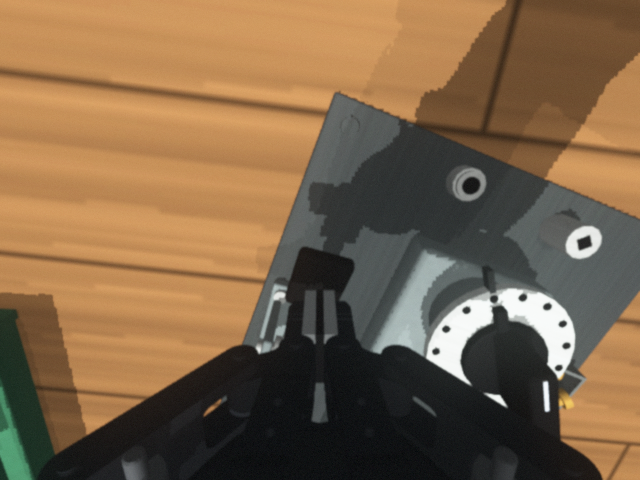

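View pics/s2.png

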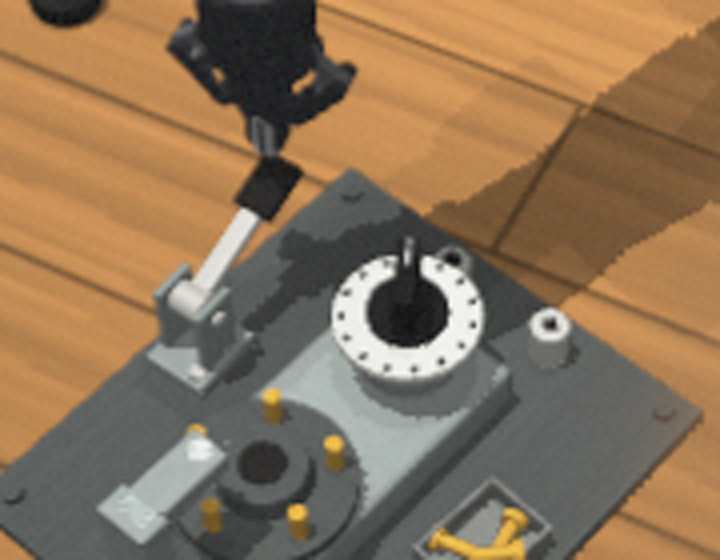

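```bash
python3 - <<'E'
from h import *
c=eyes.camera('wrist')
for p in [(303,247),(356,260)]: print(onplane(c,*p,.127))
for p in [(323,253+20)]: print(onplane(c,*p,.118))
print([d for d in [(round(x['score'],2),onplane(c,x['position'][0]*640,x['position'][1]*480,.118)) for x in finder.pinpoint('lever_pad','wrist')]])
print(proj(c,np.array([.507,-.084,.118])))
E
```

```text
[ 0.4862494  -0.09449146  0.127     ]
[ 0.49021827 -0.06565352  0.127     ]
[ 0.50414234 -0.08155991  0.118     ]
[(0.88, array([ 0.51253716, -0.0852362 ,  0.118     ]))]
[318.15016508 277.03428136]
```

{"method": "carry_out", "body": {
  "linear": [
    [15,1,0],
    [28,1,0],
    [36,1,-1],
    [44,1,-2],
    [52,1,-3],
    [60,1,-4],
    [67,1,-5],
    [73,1,-6],
    [77,1,-6],
    [77,1,-6]
  ],
  "rot": [
    [0,0,0],
    [0,0,0],
    [0,0,0],
    [0,0,0],
    [0,0,0],
    [0,0,0],
    [0,0,0],
    [0,0,0],
    [0,0,0],
    [0,0,0]
  ],
  "grip": [0,0,0,0,0,0,0,0,0,0]
}}

```text
time_s: 7.42
eef_pos: [0.5001, -0.0835, 0.0732]
orientation: [0.706, -0.043, 0.706, 0.043]
ft_force: [0.2, -0.1, -0.3]
opening: 0.0
```

```bash
python3 - <<'E'
from h import *
s=manip.get_state();print(s['time_s'],s['eef_pos'].round(4),s['ft_force'],s['opening'])
c=eyes.camera('wrist'); save(c,'wrist3.png')
d=eyes.camera('scene')
cv2.imwrite('pics/s3.png',cv2.resize(d['color'][180:320,220:400,::-1],None,fx=4,fy=4,interpolation=cv2.INTER_CUBIC))
E
```

```text
7.425 [ 0.5001 -0.0835  0.0732] [ 0.20279028 -0.11867943 -0.26938846] 1.716079458970887e-05
```

View pics/s3.png

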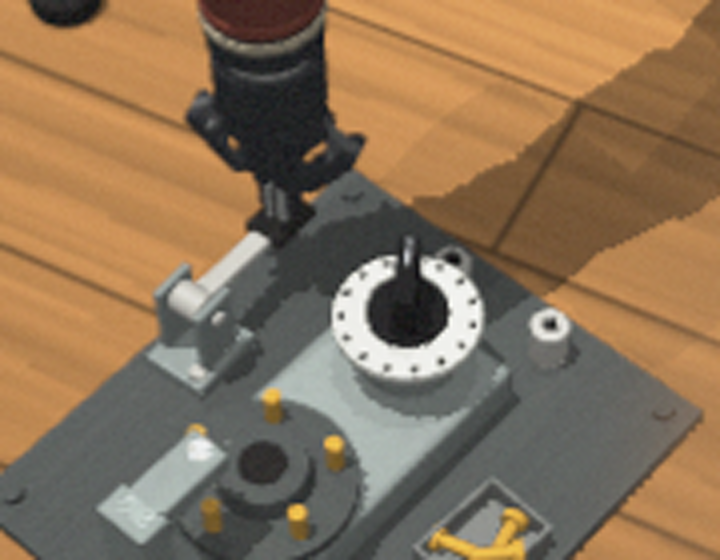

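{"method": "carry_out", "body": {
  "linear": [
    [-30,0,0],
    [-75,0,0],
    [-115,15,10],
    [-145,45,25],
    [-147,80,45],
    [-147,110,60],
    [-147,123,69],
    [-147,123,69],
    [-147,123,69]
  ],
  "rot": [
    [0,0,0],
    [0,0,0],
    [-0.05,0,0],
    [-0.15,0,0],
    [-0.22,0,0],
    [-0.26,0,0],
    [-0.26,0,0],
    [-0.26,0,0],
    [-0.26,0,0]
  ],
  "grip": [0,0,60,60,60,60,60,60,60]
}}

```text
time_s: 8.65
eef_pos: [0.5534, 0.0461, 0.2202]
orientation: [0.694, -0.134, 0.695, 0.134]
ft_force: [0.6, -0.1, -0.5]
opening: 0.0603
```

```bash
python3 - <<'E'
from h import *
import pickle
s=manip.get_state();print(s['time_s'],s['qpos'].round(3),s['eef_pos'].round(4),s['ft_force'],s['opening'],np.arctan2(*Rst(s)[[1,0],1]))
c=eyes.camera('wrist'); save(c,'wrist4.png');pickle.dump(c,open('w4.pkl','wb'))
H={'knob_grip':.135,'knob_beak':.109,'lever_pad':.072,'indexer':0}
P={}
for q,z in H.items():
        for d in finder.pinpoint(q,'wrist')[:1]:
            u,v=d['position'][0]*640,d['position'][1]*480
            P[q]=onplane(c,u,v,z)
            print(q,round(d['score'],2),round(u),round(v),P[q].round(4))
if 'knob_beak' in P: print(np.arctan2(*(P['knob_grip']-P['knob_beak'])[[1,0]]))
d=eyes.camera('scene')
cv2.imwrite('pics/s4.png',cv2.resize(d['color'][180:320,220:400,::-1],None,fx=4,fy=4,interpolation=cv2.INTER_CUBIC))
E
```

```text
8.65 [-0.048  0.355 -0.091  1.125 -0.    -0.428] [0.5534 0.0461 0.2202] [ 0.63313775 -0.13191814 -0.46264166] 0.06031877222492669 1.9509091205377447
knob_grip 0.79 314 250 [0.5579 0.0444 0.135 ]
knob_beak 0.84 316 185 [0.518  0.0303 0.109 ]
lever_pad 0.6 408 173 [0.486  0.1009 0.072 ]
indexer 0.59 314 201 [0.5544 0.0417 0.    ]
0.34193548232636584
```

View pics/s4.png

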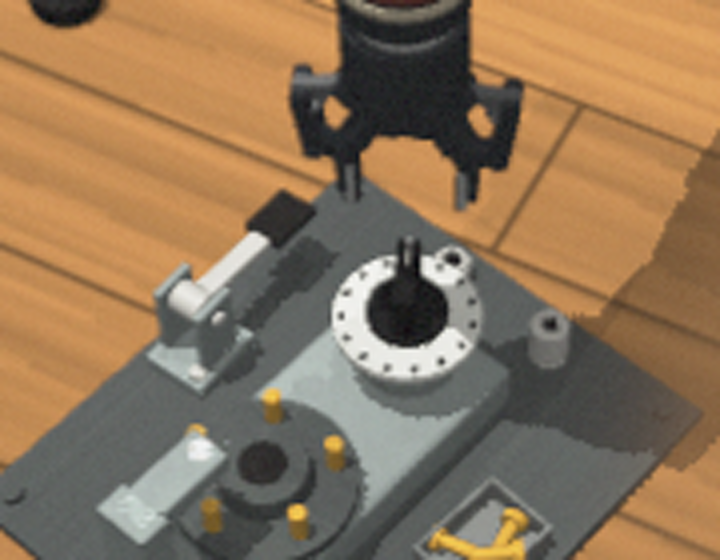

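View pics/wrist4.png

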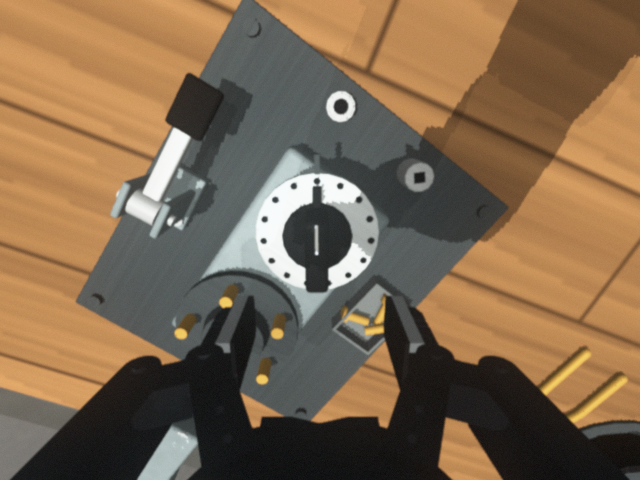

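```bash
python3 - <<'E'
from h import *
import pickle
c=pickle.load(open('w4.pkl','rb')); im=c['color']
g=(im.min(axis=2)>180).astype(np.uint8); g[:160]=0;g[300:]=0;g[:,:240]=0;g[:,395:]=0
# fit dial by hull of all bright
n,l,st,ce=cv2.connectedComponentsWithStats(cv2.morphologyEx(g,cv2.MORPH_CLOSE,np.ones((3,3))))
print(st[1:][st[1:,4]>50])
cv2.imwrite('pics/z4.png',cv2.resize(im[165:305,240:395,::-1],None,fx=4,fy=4,interpolation=cv2.INTER_CUBIC))
for (u,v) in [(255,231),(379,231),(317,173),(317,291)]: print(onplane(c,u,v,.102).round(4))
print('disc/dial',onplane(c,317.5,231,.102),'top line',onplane(c,317,226,.153),onplane(c,317,255,.153))
print('beak',onplane(c,317.5,186,.109), onplane(c,315.5,205,.111))
E
```

```text
[[ 240  160  121  130 5706]
 [ 329  242   42   47  953]]
[ 0.5726 -0.0013  0.102 ]
[0.5354 0.0917 0.102 ]
[0.5107 0.028  0.102 ]
[0.6045 0.0652 0.102 ]
disc/dial [0.55387029 0.04557963 0.102     ] top line [0.53516606 0.03807598 0.153     ] [0.55397293 0.04553585 0.153     ]
beak [0.51863001 0.03161913 0.109     ] [0.53234455 0.03544211 0.111     ]
```

View pics/z4.png

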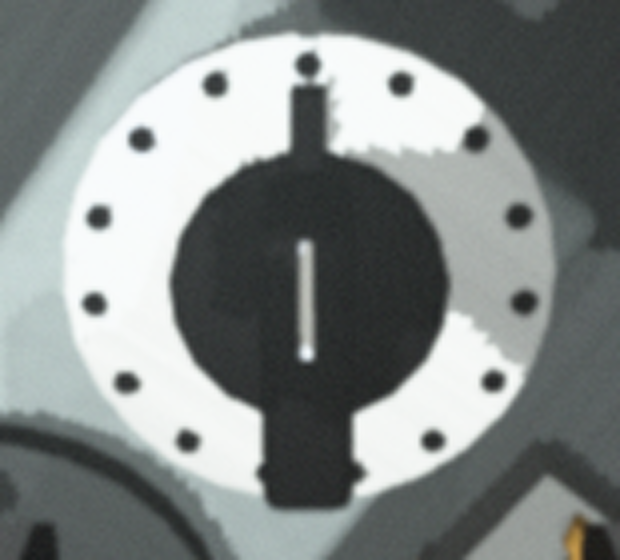

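{"method": "carry_out", "body": {
  "linear": [
    [30,0,0],
    [60,0,0],
    [85,0,0],
    [98,0,0],
    [103,0,0],
    [103,0,0],
    [103,0,0],
    [103,0,0],
    [103,0,0],
    [103,0,0]
  ],
  "rot": [
    [0,0,0],
    [0,0,0],
    [0,0,0],
    [0,0,0],
    [0,0,0],
    [0,0,0],
    [0,0,0],
    [0,0,0],
    [0,0,0],
    [0,0,0]
  ],
  "grip": [60,60,60,60,60,5,5,5,5,5],
  "grip_force": 60
}}

```text
time_s: 10.2
eef_pos: [0.5552, 0.0449, 0.1185]
orientation: [0.695, -0.135, 0.694, 0.132]
ft_force: [2.2, -10.2, 1.8]
opening: 0.0153
```

```bash
python3 - <<'E'
from h import *
s=manip.get_state();print(s['time_s'],s['qpos'].round(3),s['eef_pos'].round(4),s['ft_force'],s['moment'],s['opening'],np.arctan2(*Rst(s)[[1,0],1]))
c=eyes.camera('wrist'); save(c,'wrist5.png')
E
```

```text
10.2 [-0.048  0.435 -0.252  0.881 -0.004 -0.428] [0.5552 0.0449 0.1185] [  2.19426507 -10.24241078   1.83578734] [-1.7104177  -0.18653073  0.03626892] 0.015271176489014729 1.9505570036767457
```

View pics/wrist5.png

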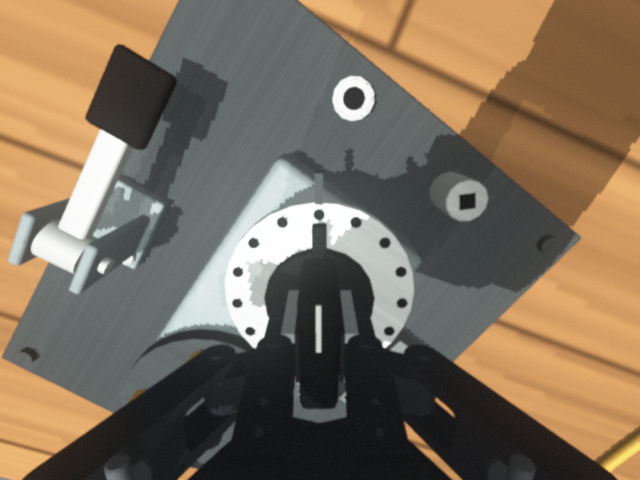

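{"method": "carry_out", "body": {
  "linear": [
    [0,-1.5,0],
    [0,-1.5,0],
    [0,-1.5,0],
    [0,-1.5,0],
    [0,-1.5,0],
    [0,-1.5,0],
    [0,-1.5,0],
    [0,-1.5,0],
    [0,-1.5,0],
    [0,-1.5,0]
  ],
  "rot": [
    [0,0,0],
    [0.1,0,0],
    [0.22,0,0],
    [0.34,0,0],
    [0.46,0,0],
    [0.58,0,0],
    [0.7,0,0],
    [0.8,0,0],
    [0.85,0,0],
    [0.85,0,0]
  ],
  "grip": [5,5,5,5,5,5,5,5,5,5]
}}

```text
time_s: 11.5
eef_pos: [0.5554, 0.047, 0.1185]
orientation: [0.689, 0.165, 0.687, -0.163]
ft_force: [1.2, 6.1, 4.8]
opening: 0.0155
```

```bash
python3 - <<'E'
from h import *
s=manip.get_state();print(s['time_s'],s['qpos'].round(3),s['eef_pos'].round(4),s['ft_force'],s['moment'],s['opening'],np.arctan2(*Rst(s)[[1,0],1]))
c=eyes.camera('wrist'); save(c,'wrist6.png')
E
```

```text
11.5 [-0.048  0.436 -0.251  0.882  0.003  0.42 ] [0.5554 0.047  0.1185] [1.2306163  6.07169936 4.78951421] [ 1.20887943 -0.23826914  0.12912444] 0.015504741062905867 1.1024857807529476
```

View pics/wrist6.png

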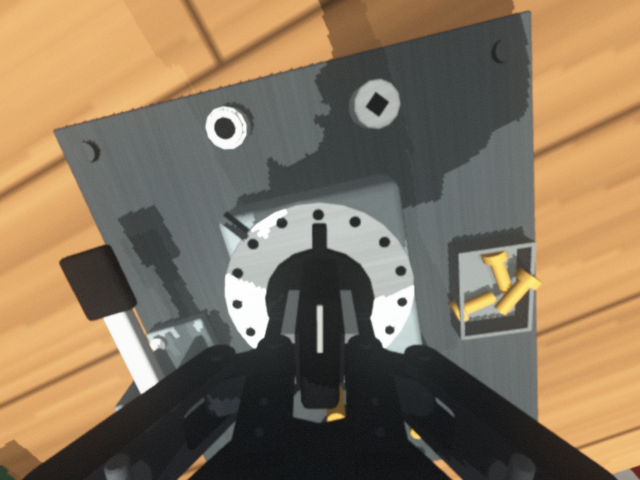

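{"method": "carry_out", "body": {
  "linear": [
    [0,0.5,0],
    [0,0.8,0],
    [0,0.8,0],
    [0,0.8,0],
    [0,0.8,0],
    [0,0.8,0],
    [0,0.8,0],
    [0,0.8,0]
  ],
  "rot": [
    [0.08,0,0],
    [0.17,0,0],
    [0.26,0,0],
    [0.35,0,0],
    [0.41,0,0],
    [0.41,0,0],
    [0.41,0,0],
    [0.41,0,0]
  ],
  "grip": [5,5,5,5,5,5,5,5]
}}

```text
time_s: 12.55
eef_pos: [0.5561, 0.0478, 0.1185]
orientation: [0.641, 0.302, 0.639, -0.299]
ft_force: [2.8, 6.7, 2.1]
opening: 0.0151
```

```bash
python3 - <<'E'
from h import *
s=manip.get_state();print(s['time_s'],s['qpos'].round(3),s['qvel'].round(3),s['eef_pos'].round(4),s['ft_force'],s['moment'],s['opening'],np.arctan2(*Rst(s)[[1,0],1]))
c=eyes.camera('wrist'); save(c,'wrist7.png')
d=eyes.camera('scene')
cv2.imwrite('pics/s7.png',cv2.resize(d['color'][180:320,220:400,::-1],None,fx=4,fy=4,interpolation=cv2.INTER_CUBIC))
E
```

```text
12.55 [-0.047  0.437 -0.249  0.882  0.003  0.831] [0.    0.001 0.    0.001 0.    0.   ] [0.5561 0.0478 0.1185] [2.81582929 6.71494933 2.11557984] [ 1.34792549 -0.60822613  0.18287784] 0.015078147973894845 0.6933509217373989
```

View pics/wrist7.png

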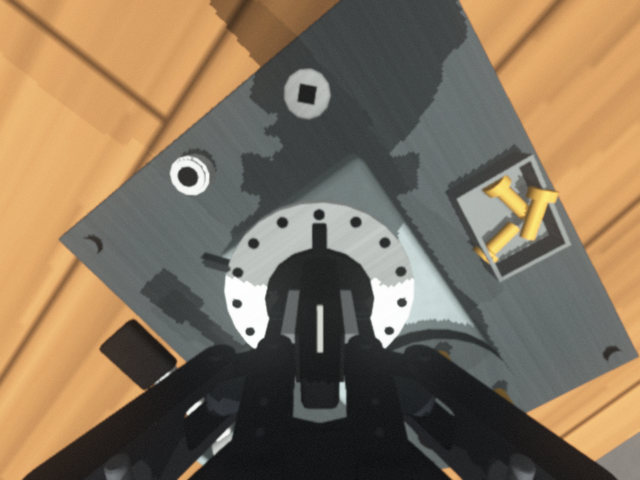

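View pics/s7.png

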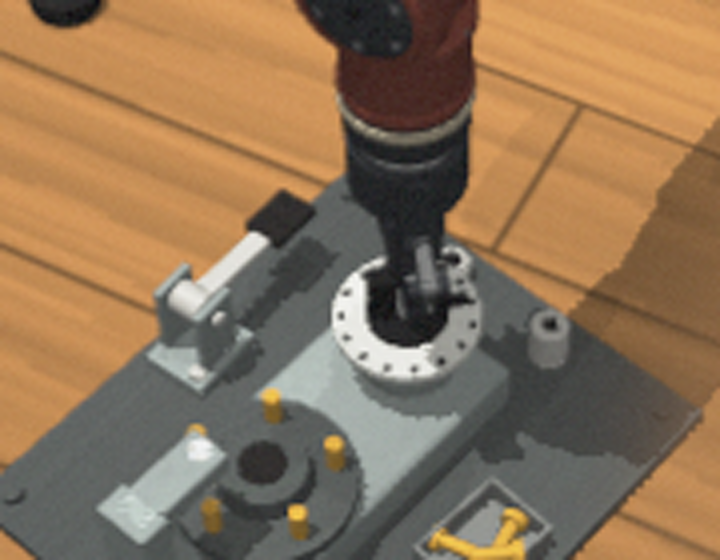

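```bash
python3 - <<'E'
from rig import manip
s=manip.get_state();print(s['time_s'],s['opening'],s['ft_force'])
print(manip.sign_off())
E
```

```text
12.65 0.01509622512467652 [2.63412229 6.81059358 3.79070598]
the job is handed in; nothing more can be done
None
```

The job is handed in at about 12.7 s: the lever is latched down and the knob is held at its third stop. The sign-off gives no verdict, so these are my own last checks:

- **Lever:** I pressed the pad down to a height of about 73 mm with closed fingers. The force had faded to zero by the end. The scene and wrist pictures taken after I let go show it staying down.
- **Knob:** I gripped the bar at 60 N and turned it clockwise in two moves, checking at the second stop. Going by the tool's yaw, the total turn is 1.257 rad. The wrist picture agrees: the beak is on the third dot from the home tab.
- **Grip:** The fingers stand at 15.1 mm, a firm hold on the 16 mm bar, and the arm is at rest.
- **Bystanders:** The socket and wheel nut stand where they were. I did not re-measure the things lying on the bench, but the arm never came down near them.

After the first grasp there was about 10 N of sideways force from a misalignment of 1–2 mm. I reduced it with small shifts; about 7 N was left at hand-in.

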